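# Start the watering of the blue bed

## Task

Start watering the blue bed from the irrigation controller on the potting bench: first press the white-ridged end of the rocker fully down, then push the blue key fully in, and last push the green key fully in, so that all three stay that way. Do not push the yellow or red key, press nothing out of turn, and leave the pot, jug, seedling cells and widger standing and lying where they are.

Things in the scene. Friction and masses are not known exactly. Their poses are not given: they have to be found in the camera images.
- controller: the fixed irrigation controller lying flat on the bench: white box 170 (x) x 270 (y) x 60 mm high with a grey panel on top; origin at the centre of its underside, z up. The black-and-white rocker lies at x = -40 mm, y = 0 and four round push keys (blue, green, yellow, red, in an order that varies) stand in a row at x = +40 mm, y = -90, -30, 30, 90 mm. All keys and the rocker are operated by pushing straight down on them.
- rocker (a joint): main rocker switch: 0 = off (white-ridged end up), 0.5 rad = on (white-ridged end fully down). Stays where it is left; needs 2 to 3 N at the ridge.
- rocker_white_end (a point): crest of the white ridge at one end of the rocker (on the controller's +y side of the pivot), the place to press; moves with the rocker. The rocker is a black paddle 36 mm wide and 68 mm long along the controller's y, pivoting about the controller's x direction at 8 mm above the panel; a round ridge crosses it 26 mm either side of the pivot, white on a white face at one end, black on the other. From off to on the white crest sinks 13 mm, from 83 to 70 mm above the bench.
- blue_key (a joint): blue-bed latching push key: value 0 when fully out, 0.008 m when fully in. No spring: it resists with about 3 N and stays wherever it is pushed.
- blue_top (a point): centre of the flat round top of the blue key (a plain blue disc cap 32 mm across). It stands 14 mm above the panel (74 mm above the bench) when out and 6 mm above the panel when fully in; moves with the key.
- green_key (a joint): green start latching push key: value 0 when fully out, 0.008 m when fully in. No spring: it resists with about 3 N and stays wherever it is pushed.
- green_top (a point): centre of the flat round top of the green key (a plain green disc cap 32 mm across). It stands 14 mm above the panel (74 mm above the bench) when out and 6 mm above the panel when fully in; moves with the key.
- yellow_key (a joint): yellow-bed latching push key: value 0 when fully out, 0.008 m when fully in. No spring: it resists with about 3 N and stays wherever it is pushed.
- yellow_top (a point): centre of the flat round top of the yellow key (a plain yellow disc cap 32 mm across). It stands 14 mm above the panel (74 mm above the bench) when out and 6 mm above the panel when fully in; moves with the key.
- red_key (a joint): red stop latching push key: value 0 when fully out, 0.008 m when fully in. No spring: it resists with about 3 N and stays wherever it is pushed.
- red_top (a point): centre of the flat round top of the red key (a plain red disc cap 32 mm across). It stands 14 mm above the panel (74 mm above the bench) when out and 6 mm above the panel when fully in; moves with the key.
- pot: loose empty terracotta plant pot, 92 mm across the rim, 85 mm high, standing beside the controller; origin at the centre of its underside, z up
- jug: loose green plastic jug without a spout, 96 mm across, 130 mm high, with a side handle on its own +y side, standing beside the controller; origin at the centre of its underside, z up
- cells: loose strip of two empty black plastic seedling cells, 50 x 100 x 50 mm high, beyond the controller; origin at the centre of its underside, z up
- widger: loose steel widger, a flat strip 170 mm long (its x), 14 mm wide, 5 mm thick, lying on the bench beyond the controller; origin at the centre of its underside

How it is judged:
By the outcome, as a careful person would: the job done as asked, in the order asked, and still so for the second after the job is handed in, with the robot touching nothing.
It also fails if it takes over 48 s, if anything falls off the work surface, if the arm or the gripper's body presses on something with over 40 N, if the wrist force passes 120 N, or if a joint passes its speed limit or range.

## Robot

A 6-joint arm with a two-finger parallel gripper is mounted at the origin on the work surface. World frame = base frame: x ahead of the robot, y to its left, z up, the work surface at z = 0. Lengths are in m, angles in degrees, forces in N, time in s.
With the tool pointing down it reaches from about 0.4 to 0.825 m from the base axis. Payload 7 kg.
Tool frame: the origin (TCP) lies at the very end of the fingers, on their centre line; the grasp point (between the pads) lies 19 mm behind it; z points along the fingers, y is the line along which they close (so a half turn about z gives the same grasp; the last joint's range is limited). The gripper opens to 88 mm and grips with 3 to 60 N. Pads are 19 mm wide; open, the fingers measure 130 mm over their backs; the gripper's body (78 mm by 193 mm) begins 47 mm behind the grasp point.
Start: joints at [81.881, 20.546, 0.682, 0, -70.136, -16.507], TCP at [0.281, 0.614, 0.227] pointing down, gripper open.
Joint ranges: [-176.03, 176.03], [-82.01, 121.73], [-58.28, 71.71], [-173.87, 95.51], [-174.79, -0.11], [-173.66, 173.66]. Speed limits (degrees/s): [136.94, 136.94, 172.46, 180, 180, 180].

## Interface

Orientations are given as [roll, pitch, yaw] about the fixed x, y, z axes, in that order (R = Rz(yaw) Ry(pitch) Rx(roll)).
In Python, from plant import ctrl gives the robot as it stands.
- The arm moves only by the tool carry_out, never from a script. Its argument "deltas" is a list that holds one entry, the list of rows, each a list of 5 numbers: the shift along the tool's x, y, z scaled (see below), then the turn about the tool's z scaled (see below), then the opening, from -1 (shut) to 1 (fully open). A call has 1 to 5 rows; each row is the pose to reach, as a shift and turn from the pose commanded when the call began, along the tool's axes at that moment, turning the shorter way round; what a row does not reach only later rows make up. The controller multiplies each number of a shift by 20 cm and each number of a turn by 2 pi rad. A row lasts 1/10 s, in which the tool goes at most 50 mm and 8.59 degrees, less where a joint would pass 70% of its speed; a pose out of reach is approached as far as the arm can. A call with a number of a shift or a turn outside -1 to 1 is refused whole. A call with a gripper value outside its range is refused whole. The fingers move at their own pace and stop on an object; the grip force is fixed at half the most. Time passes only in rows, so rows that repeat a pose let the fingers close. It gives the time, the measured TCP pose, the force, the opening and the grip force at its end, in the units of the state.
- ctrl.get_obs(): the state, without advancing time (a new reading comes with each control period).
- ctrl.snapshot(name): name is "scene" or "top"; returns a dict with "color" (400x640x3 uint8, red, green, blue), "camera_matrix" (3x3 intrinsics, pixels), "R" (3x3) and "t" (3): a world point X has camera coordinates R X + t. Camera axes: x right, y down, z forward; pixel columns grow to the right and rows downward; lengths in m; the calibration is good to about 2 mm. A picture is of the moment at which its call begins. There is no depth.
- ctrl.close_job(): hands the job in; it is judged then, once.
Trained networks look in a picture, given as the dict that the camera call returned (one of the last four; its "shot" number tells which), for a name from the list of things; names that differ only in an ending like _2 or _b are one class to them, and where a whole thing is asked for, a point or a joint stands for the part that bears it (a point fixed in the world has none). Each returns a list of dicts, best first, with "p" (0 to 1); they miss things now and then, are a little off and sometimes report something else, mostly with a low value. They report only what shows in the picture. A call takes as long as a camera call.
- ctrl.search_frame(picture, name): "centre" ([column, row] in pixels, amid what is visible of it).
- ctrl.silhouettes(picture, name): "mask" (400x640 bool, what is visible of it) and "centre" ([column, row] in pixels, amid what is visible of it).
- ctrl.spot_point(picture, name): "centre" ([column, row] in pixels: a listed point, or the origin of a listed thing).
The state is a dict: "clock": time; "joint_pos": joint angles; "qvel": joint speeds; "tau": joint torques, N m; "tool_pos": TCP position; "orientation": TCP orientation; "force": force on the tool from outside, world axes, zero at the start; "moment": the same for the moment, N m; "opening": finger opening in m; "gripper_force": force on a finger pad.
Only numpy, scipy, OpenCV 4.12 (cv2) and the standard library are available. Lean on these libraries where they do the work, as an engineer would, in place of code of your own. Each camera call takes 0.05 s, during which the arm holds its last target. There are 200 camera calls.

## Working session

There is one attempt and no reset: what is moved stays moved. The work goes in short steps, Python scripts to look and compute and a tool call to move; the robot and the scene stay as the last step left them, time stands still between calls to the robot, and variables do not carry over. Pictures are saved under pics/ and viewed, at most 10 in all, crops included, and the job is handed in when it is done.

Besides the shell and the picture viewer there is one more tool, called after ">>>" by a JSON object that holds its "fn" and its "kwargs". carry_out: Moves the arm, as the interface text tells. Its arguments: {"type":"object","properties":{"deltas":{"type":"array"}},"required":["deltas"]}

```bash
mkdir -p pics
cat > h.py <<'E'
import numpy as np, cv2
from plant import ctrl
def ray(s,px):
    K,R,t=[np.array(s[k],float) for k in("camera_matrix","R","t")]
    d=R.T@np.linalg.solve(K,[px[0],px[1],1]); return -R.T@t.ravel(),d
def at(s,px,z):
    c,d=ray(s,px); return (c+d*(z-c[2])/d[2]).round(4)
E
python3 - <<'E'
from h import *
Z=dict(rocker_white_end=.083,blue_top=.074,green_top=.074,yellow_top=.074,red_top=.074,controller=0,pot=0,jug=0,cells=0,widger=0)
for n in("top","scene"):
    s=ctrl.snapshot(n); cv2.imwrite(f"pics/{n}1.png",s["color"][...,::-1])
    for k,z in Z.items():
        print(n,k,[(np.round(r["centre"],1).tolist(),round(r["p"],2),at(s,r["centre"],z).tolist()) for r in ctrl.spot_point(s,k)[:2]])
o=ctrl.get_obs(); print({k:o[k] for k in("clock","tool_pos","orientation","force","opening")})
E
```

```text
top rocker_white_end [([314.2, 249.8], 0.65, [0.4988, 0.078, 0.083])]
top blue_top [([360.9, 213.5], 0.47, [0.5864, -0.0354, 0.074])]
top green_top [([359.1, 212.2], 0.46, [0.5896, -0.031, 0.074]), ([334.6, 216.0], 0.45, [0.5806, 0.0285, 0.074])]
top yellow_top [([305.9, 217.2], 0.42, [0.578, 0.0983, 0.074]), ([280.0, 189.3], 0.29, [0.6473, 0.162, 0.074])]
top red_top [([283.9, 222.6], 0.67, [0.5651, 0.1517, 0.074]), ([326.8, 235.8], 0.59, [0.5326, 0.0478, 0.074])]
top controller [([321.9, 235.7], 0.96, [0.5378, 0.0601, 0.0])]
top pot [([417.6, 217.6], 0.74, [0.584, -0.1895, 0.0])]
top jug [([232.2, 245.8], 0.82, [0.5125, 0.2934, 0.0]), ([324.1, 235.8], 0.73, [0.5375, 0.0544, 0.0])]
top cells [([356.7, 163.5], 0.68, [0.7295, -0.0333, 0.0])]
top widger [([277.5, 191.0], 0.84, [0.6564, 0.177, 0.0])]
scene rocker_white_end [([374.7, 193.6], 0.77, [0.5028, 0.0725, 0.083]), ([358.8, 213.4], 0.3, [0.5614, 0.1027, 0.083])]
scene blue_top [([318.9, 182.8], 0.54, [0.6, -0.0183, 0.074])]
scene green_top [([317.5, 177.9], 0.51, [0.5965, -0.0329, 0.074]), ([334.7, 198.2], 0.5, [0.587, 0.0374, 0.074])]
scene yellow_top [([364.9, 235.4], 0.68, [0.5738, 0.1525, 0.074]), ([348.6, 213.6], 0.54, [0.5785, 0.0883, 0.074])]
scene red_top [([362.2, 233.5], 0.49, [0.5766, 0.1458, 0.074])]
scene controller [([354.6, 216.5], 0.56, [0.5439, 0.063, -0.0])]
scene pot [([296.5, 155.0], 0.59, [0.5897, -0.1817, -0.0])]
scene jug [([419.2, 290.5], 0.86, [0.5107, 0.2903, 0.0])]
scene cells [([272.1, 217.8], 0.57, [0.7258, -0.0243, 0.0])]
scene widger [([334.9, 273.0], 0.73, [0.6551, 0.1726, 0.0])]
{'clock': 1.1, 'tool_pos': array([0.28124613, 0.61357306, 0.22656639]), 'orientation': array([ 1.79997954e+02,  6.67562783e-04, -2.46273082e+01]), 'force': array([-0.24284792,  0.18870152,  0.15587293]), 'opening': 0.0872647378910455}
```

View pics/top1.png

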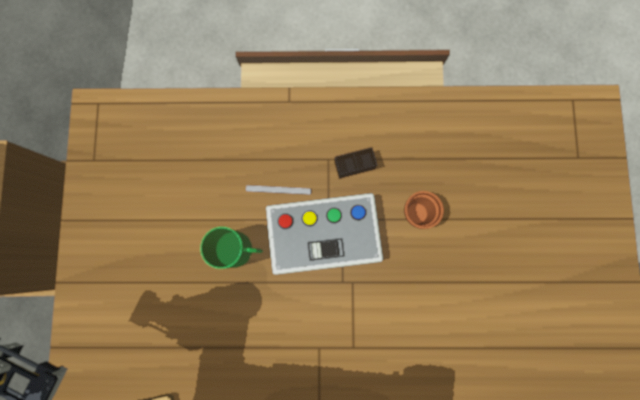

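View pics/scene1.png

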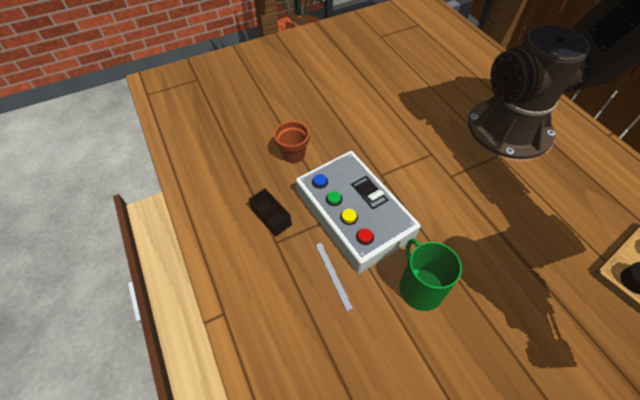

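The top view shows red, yellow, green and blue keys left to right at about (286,221), (310,218), (334,215), (358,212), with the rocker's white end at (316,249). The scene view agrees. The networks mix up the key colours, so I'll locate the keys by colour and fit the controller pose.

```bash
cat >> h.py <<'E'
from scipy.optimize import least_squares
HUE=dict(red=(-8,8),yellow=(22,35),green=(50,85),blue=(100,125))
ORD=dict(red=90,yellow=30,green=-30,blue=-90)
def blobs(s,name):
    hsv=cv2.cvtColor(np.ascontiguousarray(s["color"]),cv2.COLOR_RGB2HSV).astype(int)
    ctr=np.array([.545,.06,.06]);p=np.array(s["R"])@ctr+np.ravel(s["t"]);p=np.array(s["camera_matrix"])@p;p=p[:2]/p[2]
    out={}
    for c,(a,b) in HUE.items():
        h=(hsv[...,0]+8)%180-8
        m=((h>=a)&(h<=b)&(hsv[...,1]>130)&(hsv[...,2]>90)).astype(np.uint8)
        n,l,st,ce=cv2.connectedComponentsWithStats(m)
        g=[i for i in range(1,n) if 40<st[i,4]<500 and np.hypot(*(ce[i]-p))<62]
        out[c]=[(ce[i].round(1).tolist(),int(st[i,4])) for i in g]
    return out
E
python3 - <<'E'
from h import *
pts=[]
for n in("top","scene"):
    s=ctrl.snapshot(n);B=blobs(s,n)
    P=[];
    for c,v in B.items():
        # blob covers cap top plus some side; use z 0.072
        print(n,c,v,[at(s,q[0],.072).tolist() for q in v])
        if len(v)==1:P.append((ORD[c]/1e3,at(s,v[0][0],.072)[:2]))
    f=lambda q:np.concatenate([[q[0]+np.cos(q[2])*.04-np.sin(q[2])*y-w[0],q[1]+np.sin(q[2])*.04+np.cos(q[2])*y-w[1]] for y,w in P])
    r=least_squares(f,[.54,.06,.1]);q=r.x;print(q,np.degrees(q[2]),abs(r.fun).max())
    W=lambda x,y:(q[:2]+np.array([[np.cos(q[2]),-np.sin(q[2])],[np.sin(q[2]),np.cos(q[2])]])@[x,y]).round(4)
    print("white",W(-.04,.026),"blue",W(.04,-.09),"green",W(.04,-.03))
    m=ctrl.silhouettes(s,"rocker_white_end")
    print([(np.round(k["centre"],1),k["p"],at(s,k["centre"],.072)) for k in m[:2]])
    a,b=(230,180) if n=="top" else (270,130)
    cv2.imwrite(f"pics/{n}2.png",cv2.resize(s["color"][b:b+150,a:a+190,::-1],None,fx=4,fy=4,interpolation=cv2.INTER_CUBIC))
E
```

```text
top red [([285.0, 220.9], 141)] [[0.5694, 0.1493, 0.072]]
top yellow [([309.3, 217.8], 151)] [[0.5767, 0.0901, 0.072]]
top green [([333.6, 214.9], 131)] [[0.5836, 0.0309, 0.072]]
top blue [([357.9, 211.9], 139)] [[0.5906, -0.0283, 0.072]]
[0.54035566 0.05576991 0.11852961] 6.791246450422287 0.0005685227463358422
white [0.4976 0.0769] blue [ 0.5907 -0.0289] green [0.5836 0.0307]
[(array([322.2, 250.6]), 0.58, array([0.4972, 0.059 , 0.072 ]))]
scene red [([365.0, 235.1], 170)] [[0.5725, 0.1511, 0.072]]
scene yellow [([348.9, 215.5], 172)] [[0.5796, 0.0919, 0.072]]
scene green [([333.8, 196.8], 130)] [[0.5864, 0.0318, 0.072]]
scene blue [([319.7, 179.6], 128)] [[0.5935, -0.0274, 0.072]]
[0.54327189 0.05719415 0.11666061] 6.684160351783156 0.00025391402984085987
white [0.5005 0.0784] blue [ 0.5935 -0.0275] green [0.5865 0.0321]
[(array([368.8, 188.6]), 0.8, array([0.5027, 0.0479, 0.072 ]))]
```

View pics/top2.png

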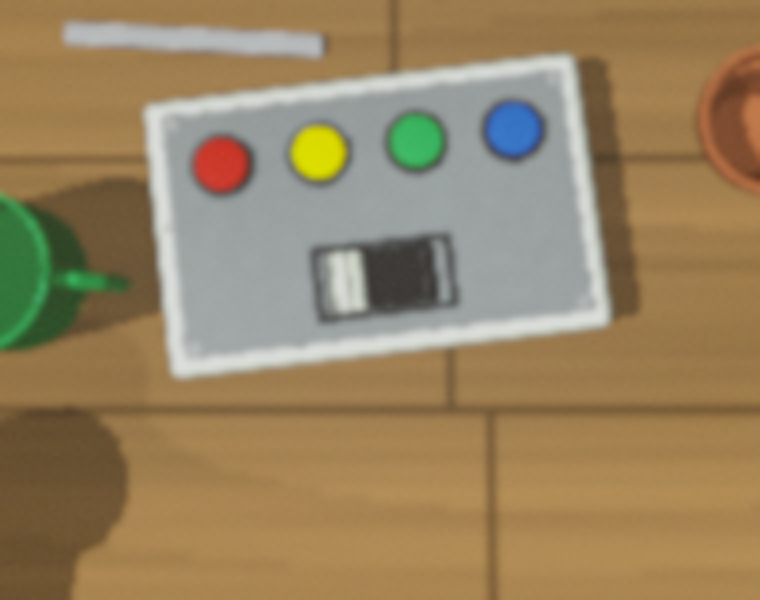

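The zoomed crop confirms the order red, yellow, green, blue (blue at far right). The rocker's white end is on the left, +y side, and the jug handle points at the controller. The controller's yaw is about 6.7°. I'll shut the fingers and approach high, with the tool y axis along the controller's x.

>>> {"fn": "carry_out", "kwargs": {"deltas": [[[0.85, 0.8, 0, 0.111, -1], [0.85, 0.8, 0, 0.111, -1], [0.85, 0.8, 0, 0.111, -1], [0.85, 0.8, 0, 0.111, -1], [0.85, 0.8, 0, 0.111, -1]]]}}

```text
clock: 1.8
tool_pos: [0.3697, 0.3945, 0.227]
orientation: [-180.0, 0.0, -65.0]
force: [0.1, 0.7, 0.1]
opening: 0.0531
gripper_force: 0.0
```

```bash
cat >> h.py <<'E'
from scipy.spatial.transform import Rotation as Ro
def go(x,y,z,yaw=-83.3):
    o=ctrl.get_obs();R=Ro.from_euler('xyz',o["orientation"],degrees=True)
    d=R.inv().apply(np.array([x,y,z])-o["tool_pos"])
    T=(R.inv()*Ro.from_euler('xyz',[180,0,yaw],degrees=True)).as_rotvec(degrees=True)
    print("t",o["clock"],"pos",o["tool_pos"].round(4),o["orientation"].round(2),"F",o["force"].round(2),"open",round(o["opening"],4));print("units",(d/.2).round(4),"turn",(T/360).round(4))
E
python3 -c "from h import *;go(.499,.0775,.2)"
```

```text
t 1.8 pos [0.3697 0.3945 0.227 ] [-1.7998e+02  1.0000e-02 -6.4960e+01] F [0.05 0.7  0.09] open 0.0531
units [1.7098 0.0852 0.1344] turn [-0.      0.      0.0509]
```

>>> {"fn": "carry_out", "kwargs": {"deltas": [[[1, 0.04, 0, 0.051, -1], [1, 0.04, 0, 0.051, -1], [1, 0.04, 0, 0.051, -1], [1, 0.04, 0, 0.051, -1], [1, 0.04, 0, 0.051, -1]]]}}

```text
clock: 2.3
tool_pos: [0.4488, 0.2087, 0.2269]
orientation: [-180.0, -0.0, -83.2]
force: [-0.7, 0.1, 0.1]
opening: 0.0127
gripper_force: 0.0
```

```bash
python3 -c "from h import *;go(.499,.0775,.13)"
```

```text
t 2.3 pos [0.4488 0.2087 0.2269] [-1.7999e+02 -1.0000e-02 -8.3220e+01] F [-0.67  0.09  0.06] open 0.0127
units [ 0.681  -0.1717  0.4847] turn [-0.     -0.      0.0002]
```

>>> {"fn": "carry_out", "kwargs": {"deltas": [[[0.681, -0.172, 0, 0, -1], [0.681, -0.172, 0, 0, -1], [0.681, -0.172, 0, 0, -1], [0.681, -0.172, 0.2, 0, -1], [0.681, -0.172, 0.4, 0, -1]]]}}

```text
clock: 2.8
tool_pos: [0.4999, 0.0817, 0.1468]
orientation: [-179.8, 0.1, -83.1]
force: [0.6, 0.1, -1.0]
opening: 0.0005
gripper_force: 0.0
```

Run:
```python
from h import *
s=ctrl.snapshot("top");t=ctrl.snapshot("scene")
go(.499,.0775,.09)
a=np.hstack([cv2.resize(s["color"][190:290,260:390,::-1],None,fx=3,fy=3,interpolation=cv2.INTER_CUBIC),cv2.resize(t["color"][130:230,300:430,::-1],None,fx=3,fy=3,interpolation=cv2.INTER_CUBIC)])
cv2.imwrite("pics/c3.png",a)
```

```text
t 2.9 pos [0.4955 0.0807 0.1423] [ 1.7953e+02 -1.3000e-01 -8.3050e+01] F [-1.02 -0.18  0.47] open 0.0001
units [ 0.0174 -0.0178  0.2612] turn [ 0.0013 -0.0004  0.0007]
```

View pics/c3.png

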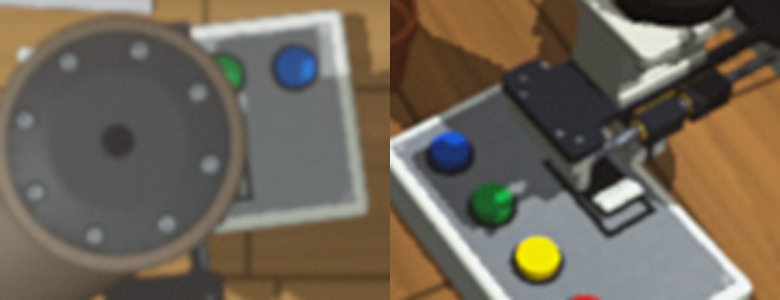

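The arm hides most of the panel from the top. In the scene view the fingers hang over the rocker near its white end. I'll descend to just above the crest and let the arm settle.

>>> {"fn": "carry_out", "kwargs": {"deltas": [[[0, 0, 0.1, 0, -1], [0, 0, 0.2, 0, -1], [0, 0, 0.26, 0, -1], [0, 0, 0.26, 0, -1], [0, 0, 0.26, 0, -1]]]}}

```text
clock: 3.4
tool_pos: [0.4993, 0.0828, 0.0957]
orientation: [-179.9, -0.0, -82.9]
force: [0.8, 0.3, 0.2]
opening: 0.0006
gripper_force: 0.0
```

```bash
python3 -c "from h import *;go(.499,.0775,.068)"
```

```text
t 3.4 pos [0.4993 0.0828 0.0957] [-179.94   -0.    -82.89] F [0.75 0.33 0.17] open 0.0006
units [0.0261 0.005  0.1386] turn [-0.0002 -0.      0.0011]
```

>>> {"fn": "carry_out", "kwargs": {"deltas": [[[0.022, 0.004, 0, 0, -1], [0.022, 0.004, 0, 0, -1], [0.022, 0.004, 0.03, 0, -1], [0.022, 0.004, 0.06, 0, -1], [0.022, 0.004, 0.09, 0, -1]]]}}

```text
clock: 3.9
tool_pos: [0.499, 0.0785, 0.0766]
orientation: [-179.9, 0.1, -82.9]
force: [-0.7, 2.7, 4.6]
opening: 0.0001
gripper_force: 2.2
```

>>> {"fn": "carry_out", "kwargs": {"deltas": [[[0, 0, 0.015, 0, -1], [0, 0, 0.03, 0, -1], [0, 0, 0.04, 0, -1], [0, 0, 0.04, 0, -1], [0, 0, 0.04, 0, -1]]]}}

```text
clock: 4.4
tool_pos: [0.4989, 0.0781, 0.0698]
orientation: [-179.9, 0.0, -82.9]
force: [-4.7, 3.5, 16.5]
opening: 0.0001
gripper_force: 8.2
```

```bash
python3 -c "from h import *;go(.499,.0775,.068)"
```

```text
t 4.4 pos [0.4989 0.0781 0.0698] [-179.93    0.    -82.9 ] F [-4.72  3.5  16.5 ] open 0.0001
units [ 0.0031 -0.      0.0089] turn [-0.0002  0.      0.0011]
```

The tool met the stop at z = 70 mm with 16 N, so the rocker is on. I'll lift and work out the move to blue.

>>> {"fn": "carry_out", "kwargs": {"deltas": [[[0, 0, -0.1, 0, -1], [0, 0, -0.25, 0, -1], [0, 0, -0.35, 0, -1], [0, 0, -0.35, 0, -1], [0, 0, -0.35, 0, -1]]]}}

```text
clock: 4.9
tool_pos: [0.4978, 0.0775, 0.1382]
orientation: [180.0, 0.0, -83.0]
force: [0.3, 0.4, -0.7]
opening: 0.0002
gripper_force: 0.0
```

```bash
python3 -c "from h import *;go(.592,-.028,.1)"
```

```text
t 4.9 pos [0.4978 0.0775 0.1382] [179.97   0.   -82.97] F [ 0.26  0.43 -0.71] open 0.0002
units [ 0.581  -0.4028  0.191 ] turn [0.0001 0.     0.0009]
```

>>> {"fn": "carry_out", "kwargs": {"deltas": [[[0.2, -0.14, 0, 0, -1], [0.4, -0.28, 0, 0, -1], [0.581, -0.403, 0, 0, -1], [0.581, -0.403, 0, 0, -1], [0.581, -0.403, 0, 0, -1]]]}}

```text
clock: 5.4
tool_pos: [0.5916, -0.0289, 0.1362]
orientation: [179.8, -0.0, -83.1]
force: [-0.4, 0.5, 0.2]
opening: 0.0002
gripper_force: 0.0
```

Run:
```python
from h import *
t=ctrl.snapshot("scene")
go(.592,-.028,.082)
cv2.imwrite("pics/c4.png",cv2.resize(t["color"][110:260,270:450,::-1],None,fx=4,fy=4,interpolation=cv2.INTER_CUBIC))
```

```text
t 5.45 pos [ 0.5914 -0.0282  0.1368] [ 1.7981e+02 -1.0000e-02 -8.3030e+01] F [-0.1  -0.35  0.21] open 0.0006
units [-0.0005 -0.004   0.2738] turn [ 0.0005 -0.      0.0008]
```

View pics/c4.png

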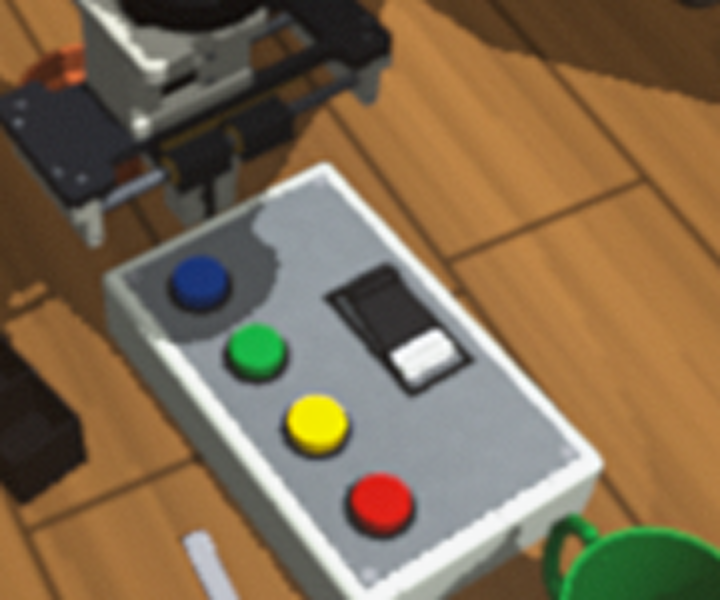

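The rocker's white end is now down, and the fingers hang above blue (crop (200,283)). I'll press blue.

>>> {"fn": "carry_out", "kwargs": {"deltas": [[[0, 0, 0.1, 0, -1], [0, 0, 0.2, 0, -1], [0, 0, 0.27, 0, -1], [0, 0, 0.27, 0, -1], [0, 0, 0.27, 0, -1]]]}}

```text
clock: 5.95
tool_pos: [0.5921, -0.0269, 0.0847]
orientation: [180.0, -0.0, -82.9]
force: [1.0, -0.0, 0.9]
opening: 0.0006
gripper_force: 0.0
```

>>> {"fn": "carry_out", "kwargs": {"deltas": [[[0, 0, 0.02, 0, -1], [0, 0, 0.04, 0, -1], [0, 0, 0.06, 0, -1], [0, 0, 0.07, 0, -1], [0, 0, 0.07, 0, -1]]]}}

```text
clock: 6.45
tool_pos: [0.5926, -0.0276, 0.0704]
orientation: [180.0, -0.0, -82.9]
force: [0.7, 0.1, 0.6]
opening: 0.0002
gripper_force: 0.0
```

```bash
python3 -c "from h import *;go(.592,-.028,.065)"
```

```text
t 6.45 pos [ 0.5926 -0.0276  0.0704] [180.    -0.   -82.94] F [0.66 0.05 0.56] open 0.0002
units [0.0017 0.0034 0.0271] turn [ 0.    -0.     0.001]
```

>>> {"fn": "carry_out", "kwargs": {"deltas": [[[0, 0, 0.01, 0, -1], [0, 0, 0.02, 0, -1], [0, 0, 0.03, 0, -1], [0, 0, 0.033, 0, -1], [0, 0, 0.033, 0, -1]]]}}

```text
clock: 6.95
tool_pos: [0.5928, -0.0277, 0.0661]
orientation: [-179.9, -0.0, -82.9]
force: [-7.8, 2.5, 21.5]
opening: 0.0002
gripper_force: 10.5
```

>>> {"fn": "carry_out", "kwargs": {"deltas": [[[0, 0, -0.1, 0, -1], [0, 0, -0.25, 0, -1], [0, 0, -0.35, 0, -1], [0, 0, -0.35, 0, -1], [0, 0, -0.35, 0, -1]]]}}

```text
clock: 7.45
tool_pos: [0.5925, -0.0276, 0.1339]
orientation: [-180.0, 0.0, -83.0]
force: [-0.4, 0.2, -0.3]
opening: 0.0005
gripper_force: 0.0
```

```bash
python3 -c "from h import *;go(.585,.0315,.083)"
```

```text
t 7.45 pos [ 0.5925 -0.0276  0.1339] [-1.7997e+02  2.0000e-02 -8.2960e+01] F [-0.4   0.19 -0.35] open 0.0005
units [-0.2979  0.0012  0.2547] turn [-0.0001  0.0001  0.0009]
```

Now I'll move sideways over green, and check that blue is in before pressing.

>>> {"fn": "carry_out", "kwargs": {"deltas": [[[-0.15, 0, 0, 0, -1], [-0.298, 0.001, 0, 0, -1], [-0.298, 0.001, 0, 0, -1], [-0.298, 0.001, 0, 0, -1]]]}}

```text
clock: 7.85
tool_pos: [0.5844, 0.0318, 0.1327]
orientation: [179.9, -0.0, -82.9]
force: [-0.0, -0.7, -0.5]
opening: 0.0004
gripper_force: 0.0
```

Run:
```python
from h import *
t=ctrl.snapshot("scene")
go(.585,.0315,.083)
cv2.imwrite("pics/c5.png",cv2.resize(t["color"][110:260,270:450,::-1],None,fx=4,fy=4,interpolation=cv2.INTER_CUBIC))
```

```text
t 7.9 pos [0.5845 0.0313 0.1329] [ 1.799e+02 -2.000e-02 -8.292e+01] F [ 0.01  0.19 -0.26] open 0.0004
units [-0.0008 -0.0029  0.2495] turn [ 0.0003 -0.0001  0.0011]
```

View pics/c5.png

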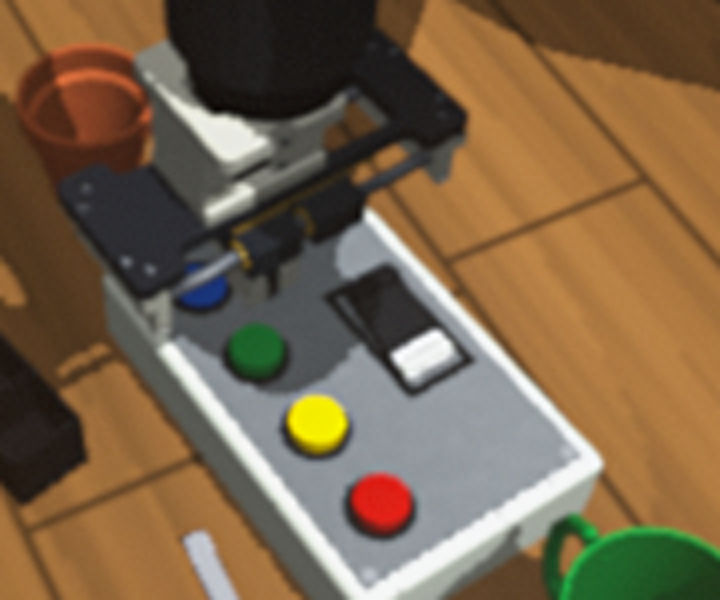

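The fingers are over green, the rocker is still down, and blue (200,290) sits lower than before, which fits the hard stop it gave at 66 mm. I'll press green.

>>> {"fn": "carry_out", "kwargs": {"deltas": [[[0, 0, 0.1, 0, -1], [0, 0, 0.2, 0, -1], [0, 0, 0.25, 0, -1], [0, 0, 0.25, 0, -1], [0, 0, 0.25, 0, -1]]]}}

```text
clock: 8.4
tool_pos: [0.5854, 0.0311, 0.0842]
orientation: [180.0, -0.0, -83.0]
force: [-0.3, -0.7, 0.9]
opening: 0.0007
gripper_force: 0.0
```

>>> {"fn": "carry_out", "kwargs": {"deltas": [[[0, 0, 0.025, 0, -1], [0, 0, 0.05, 0, -1], [0, 0, 0.07, 0, -1], [0, 0, 0.085, 0, -1], [0, 0, 0.085, 0, -1]]]}}

```text
clock: 8.9
tool_pos: [0.5852, 0.0316, 0.0667]
orientation: [180.0, -0.0, -82.9]
force: [-0.4, -0.3, 0.1]
opening: 0.0005
gripper_force: 0.2
```

>>> {"fn": "carry_out", "kwargs": {"deltas": [[[0, 0, 0.005, 0, -1], [0, 0, 0.01, 0, -1], [0, 0, 0.015, 0, -1], [0, 0, 0.015, 0, -1], [0, 0, 0.015, 0, -1]]]}}

```text
clock: 9.4
tool_pos: [0.5852, 0.0316, 0.0661]
orientation: [-179.9, -0.0, -82.9]
force: [-6.6, 0.0, 20.0]
opening: 0.0004
gripper_force: 9.7
```

Green is at its stop (20 N at 66 mm). I'll lift well clear and move back toward the robot for a clear view.

>>> {"fn": "carry_out", "kwargs": {"deltas": [[[0, 0, -0.1, 0, -1], [0, 0, -0.3, 0, -1], [0, 0, -0.5, 0, -1], [0, 0, -0.7, 0, -1], [0, 0, -0.8, 0, -1]]]}}

```text
clock: 9.9
tool_pos: [0.586, 0.0317, 0.2278]
orientation: [-179.8, 0.0, -82.9]
force: [0.7, 0.6, -0.6]
opening: 0.0004
gripper_force: 0.0
```

>>> {"fn": "carry_out", "kwargs": {"deltas": [[[0.2, 0.1, 0, 0, -1], [0.4, 0.2, 0, 0, -1], [0.6, 0.3, 0, 0, -1], [0.8, 0.4, 0, 0, -1], [0.9, 0.45, 0, 0, -1]]]}}

```text
clock: 10.4
tool_pos: [0.516, -0.1604, 0.2238]
orientation: [179.9, 0.0, -83.0]
force: [0.3, 0.2, 0.8]
opening: 0.0003
gripper_force: 0.0
```

>>> {"fn": "carry_out", "kwargs": {"deltas": [[[0.2, 0, 0, 0, -1], [0.4, 0, 0, 0, -1], [0.5, 0, 0, 0, -1], [0.5, 0, 0, 0, -1], [0.5, 0, 0, 0, -1]]]}}

```text
clock: 10.9
tool_pos: [0.5296, -0.2576, 0.2233]
orientation: [179.9, 0.0, -83.0]
force: [-0.6, 1.0, 0.2]
opening: 0.0003
gripper_force: 0.0
```

Run:
```python
from h import *
t=ctrl.snapshot("scene");s=ctrl.snapshot("top")
print(blobs(t,"scene"),ctrl.get_obs()["tool_pos"],ctrl.get_obs()["clock"])
for n in("pot","jug","cells","widger"):print(n,[at(t,r["centre"],0) for r in ctrl.spot_point(t,n)[:1]])
cv2.imwrite("pics/c6.png",cv2.resize(t["color"][110:260,270:450,::-1],None,fx=4,fy=4,interpolation=cv2.INTER_CUBIC))
```

```text
{'red': [([365.0, 235.1], 170)], 'yellow': [([348.9, 215.5], 172)], 'green': [([333.6, 198.1], 129)], 'blue': [([319.7, 181.0], 126)]} [ 0.52991325 -0.25673008  0.22381226] 11.0
pot []
jug [array([0.505 , 0.2989, 0.    ])]
cells [array([ 0.7221, -0.0262,  0.    ])]
widger [array([0.6532, 0.1765, 0.    ])]
```

View pics/c6.png

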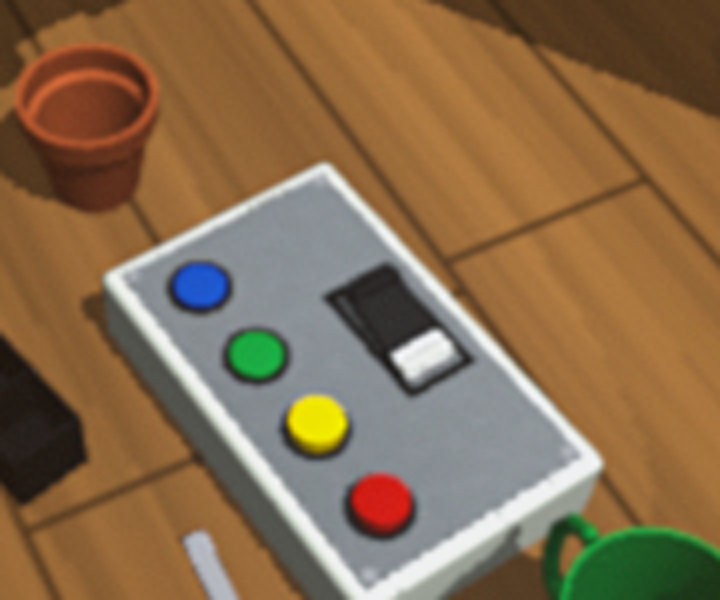

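Blue (200,287) and green (256,355) are in, the rocker's white end is down, yellow and red are unmoved, and the loose things stand as they were.

```bash
python3 -c "from plant import ctrl;print(ctrl.close_job())"
```

```text
the job is handed in; nothing more can be done
None
```

The job is handed in: the rocker's white end, the blue key and the green key were pressed fully in that order and stayed in, with yellow, red and the loose things untouched, in about 11 s.

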